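Sort the solder tins by weight

TASK

Two identical closed aluminium solder tins stand on the electronics bench, and each may be full or empty, which shows only in its weight when you lift it. Stand every full tin (about 0.6 kg) in the shallow oblong tray and every empty one (about 0.12 kg) in the shallow round dish, side by side if both belong together, and keep them upright.

Things in the scene. Friction and masses are not known exactly. Their poses are not given: they have to be found in the camera images.
- tin_a_mid (a point): one of two outwardly identical closed plain aluminium solder tins: upright cylinder, 56 mm diameter, 64 mm tall, lid fixed. It holds either a full reel of solder (about 0.6 kg in all, 0.5 to 0.7) or only a bare reel core (about 0.12 kg in all, 0.1 to 0.15); each tin may be either, whatever its name and place. The point is its centre, 32 mm above its underside; z up along its axis, yaw of no meaning. Stands on the bench at the start.
- tin_b_mid (a point): the other of two outwardly identical closed plain aluminium solder tins: upright cylinder, 56 mm diameter, 64 mm tall, lid fixed. It holds either a full reel of solder (about 0.6 kg in all, 0.5 to 0.7) or only a bare reel core (about 0.12 kg in all, 0.1 to 0.15); each tin may be either, whatever its name and place. The point is its centre, 32 mm above its underside; z up along its axis, yaw of no meaning. Stands on the bench at the start.
- tray: shallow oblong grey plastic tray for full tins, fixed to the bench: 250 mm long (its x) by 155 mm wide (its y), walls 16 mm high and 5 mm thick, floor 5 mm thick. Origin at the centre of its underside, z up. Two tins fit one behind the other along its x, e.g. at x = -50 and +50 mm.
- dish: shallow round steel dish for empty tins, fixed to the bench: 230 mm outside diameter, rim 16 mm high and 4 mm thick, flat floor 5 mm thick. Origin at the centre of its underside, z up. Two tins fit side by side, e.g. at x = -50 and +50 mm from its centre.

How it is judged:
By the outcome, as a careful person would: the job done as asked, in the order asked, and still so for the second after the job is handed in, with the robot touching nothing.
It also fails if it takes over 51 s, if anything falls off the work surface, if the arm or the gripper's body presses on something with over 40 N, if the wrist force passes 120 N, or if a joint passes its speed limit or range.

ROBOT

A 7-joint arm with a two-finger parallel gripper is mounted at the origin on the work surface. World frame = base frame: x ahead of the robot, y to its left, z up, the work surface at z = 0. Lengths are in m, angles in rad, forces in N, time in s.
With the tool pointing down it reaches from about 0.4 to 0.85 m from the base axis. Payload 4.5 kg.
Tool frame: the origin (TCP) lies between the finger pads; the fingertips stand 14 mm ahead of it and the grasp point (between the pads) lies 5 mm behind it; x points along the fingers, z is the direction in which the jaws open and shut, and the axes are right-handed (so a half turn about x gives the same grasp; the last joint's range is limited). The gripper opens to 88 mm and grips with 3 to 60 N. Pads are 18 mm wide; open, the fingers measure 123 mm over their backs; the gripper's body (75 mm by 187 mm) begins 45 mm behind the grasp point.
Start: joints at [-1.2, 0.689, -0.195, 1.565, 0.157, 0.902, -0.215], TCP at [0.207, 0.59, 0.22] pointing down, gripper open.
Joint ranges: [-3.01, 3.01], [-0.46, 2.08], [-1.47, 1.51], [0.13, 2.56], [-1, 4.14], [0.04, 2.09], [-2.66, 2.66]. Speed limits (rad/s): [2.57, 2.57, 3.14, 3.14, 3.14, 3.14, 3.14].

INTERFACE

Orientations are given as a unit quaternion [x, y, z, w].
In Python, from plant import r, cams gives the robot as it stands.
- The arm moves only by the tool apply_moves, never from a script. Its arguments are lists of equal length, an entry for each row: "travel": the shift along the world's x, y, z in cm, a list of three; "roll": the turn about the world's z in degrees; "gripper": the finger opening in cm, from 0 to 8.81. In form: {"travel": [[x, y, z], ...], "roll": [roll, ...], "gripper": [gripper, ...]}. A call has exactly 8 rows; each row is the pose to reach, as a shift and turn from the pose commanded when the call began; what a row does not reach only later rows make up. A row lasts 1/12 s, in which the tool goes at most 41.7 mm and 7.16 degrees, less where a joint would pass 70% of its speed; a pose out of reach is approached as far as the arm can. A call with a gripper value outside its range is refused whole. The fingers move at their own pace and stop on an object; "newtons" is the grip in N (left out, the last holds). Time passes only in rows, so rows that repeat a pose let the fingers close, or fill a call up. It gives the time, the measured TCP pose, the force and the opening at its end, in the units of the state.
- r.get_state(): the state, without advancing time (a new reading comes with each control period).
- cams.snapshot(name): name is "scene" or "top" or "wrist"; returns a dict with "image" (480x640x3 uint8, red, green, blue), "fx", "fy", "cx", "cy" (pixels), "R" (3x3) and "t" (3): a world point X has camera coordinates R X + t. Camera axes: x right, y down, z forward; pixel columns grow to the right and rows downward; lengths in m; the calibration is good to about 2 mm. The wrist camera is an equidistant fisheye: a pixel r from the principal point sees the ray r / f radians off the axis. A picture is of the moment at which its call begins. There is no depth.
- r.finish_job(): hands the job in, once; it reports no verdict.
The state is a dict: "clock": time; "q": joint angles; "qd": joint speeds; "joint_torque": joint torques, N m; "tool_pos": TCP position; "eef_rot": TCP orientation; "contact_force": force on the tool from outside, world axes, zero at the start; "moment": the same for the moment, N m; "opening": opening from 0.0 (shut) to 1.0 (fully open).
Only numpy, scipy, OpenCV 4.12 (cv2) and the standard library are available. Lean on these libraries where they do the work, as an engineer would, in place of code of your own. Each camera call takes 0.05 s, during which the arm holds its last target. There are 200 camera calls.

## Working session

There is one attempt and no reset: what is moved stays moved. The work goes in short steps, Python scripts to look and compute and a tool call to move; the robot and the scene stay as the last step left them, time stands still between calls to the robot, and variables do not carry over. Pictures are saved under pics/ and viewed, about 8 in all and at most 12, crops included, and the job is handed in when it is done.

Besides the shell and the picture viewer there is one more tool, called after "Call:" by a JSON object that holds its "method" and its "body". apply_moves: Moves the arm, as the interface text tells. Its arguments: {"type":"object","properties":{"travel":{"type":"array","items":{"type":"array","items":{"type":"number"}}},"roll":{"type":"array","items":{"type":"number"}},"gripper":{"type":"array","items":{"type":"number"}},"newtons":{"type":"number"}},"required":["travel","roll","gripper"]}

```bash
mkdir -p pics; python3 - <<'E'
from plant import r,cams
import cv2
s=r.get_state();print({k:s[k] for k in('clock','tool_pos','eef_rot','contact_force','opening')})
for n in('top','scene'):
    c=cams.snapshot(n);cv2.imwrite(f'pics/{n}0.png',c['image'][:,:,::-1])
    print(n,c['fx'],c['cx'],c['cy'],c['R'],c['t'])
E
```

```text
{'clock': 0.0, 'tool_pos': array([0.20637482, 0.58926071, 0.21923231]), 'eef_rot': array([-0.40957118,  0.57718826,  0.40875374,  0.57621657]), 'contact_force': array([ 0.03160505, -0.30894654, -0.8411028 ]), 'opening': 1.0023731243721425}
top 616.4706334508751 322.9349109692973 242.6549375872823 [[-0.02832261 -0.99957529 -0.00686138]
 [-0.99676362  0.02875824 -0.07506828]
 [ 0.07523372  0.00471304 -0.99715479]] [0.04093387 0.528511   1.17503184]
scene 456.9591368240341 317.2805089520345 249.0560420234197 [[-0.84441816  0.5353693  -0.0183765 ]
 [ 0.40595978  0.61716977 -0.67401642]
 [-0.34950627 -0.57661182 -0.73848776]] [ 0.44397702 -0.20921952  0.98883903]
```

View pics/top0.png

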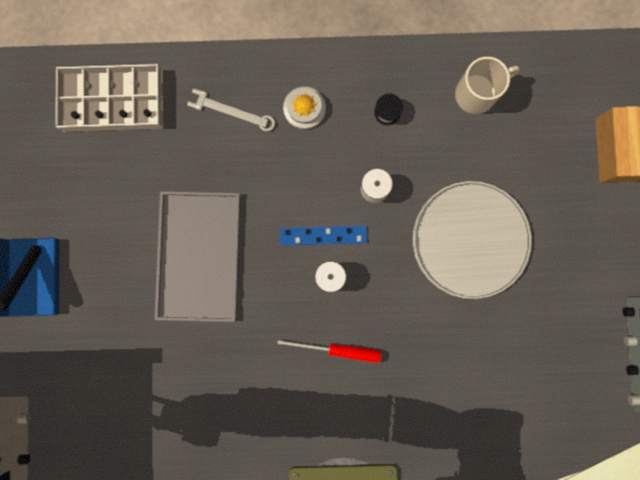

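View pics/scene0.png

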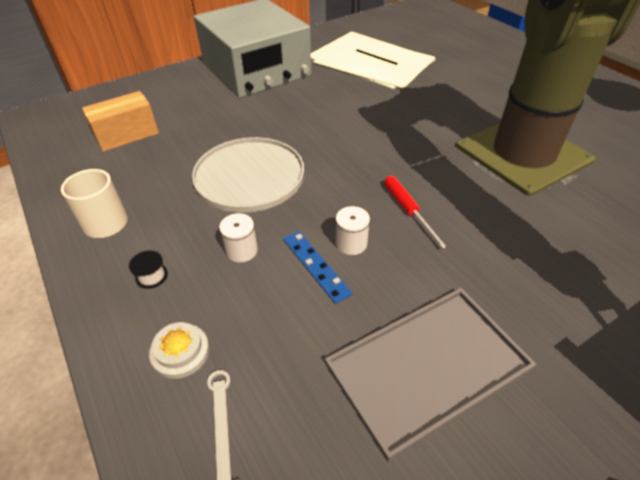

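The top view shows white tins with lid centres at (377,183) and (330,276), a blue strip between them at (324,235), the tray centred near (198,256) and the dish centred near (472,239). The scene view confirms that both tins are upright.

```bash
cat > h.py <<'E'
import numpy as np
from plant import r,cams
def ray(c,u,v,z):
    d=c['R'].T@np.array([(u-c['cx'])/c['fx'],(v-c['cy'])/c['fy'],1]);o=-c['R'].T@c['t']
    return (o+d*(z-o[2])/d[2]).round(4)
E
python3 - <<'E'
from h import *
from scipy.spatial.transform import Rotation as Ro
c=cams.snapshot('top')
for n,u,v,z in [('A',377,183,.064),('B',330.5,276.5,.064),('tray1',161,193,.016),('tray2',239,193,.016),('tray3',236,320,.016),('tray4',157,320,.016),('dish',472.5,239.5,.016),('s1',281,236,.01),('s2',367,234,.01),('drv',381,355,.02),('drvtip',280,342,.01),('mug',482,85,.09),('blk',388,109,.03)]: print(n,ray(c,u,v,z))
c=cams.snapshot('scene')
for n,u,v in [('A',237.5,224),('B',352,217)]: print(n,ray(c,u,v,.064))
M=Ro.from_quat(r.get_state()['eef_rot']).as_matrix();print(M.round(3), np.degrees(np.arctan2(M[1,2],M[0,2])))
E
```

```text
A [ 0.6356 -0.0792  0.064 ]
B [0.4627 0.0133 0.064 ]
tray1 [0.6365 0.3404 0.016 ]
tray2 [0.632  0.1874 0.016 ]
tray3 [0.3851 0.1977 0.016 ]
tray4 [0.3893 0.3503 0.016 ]
dish [ 0.5275 -0.2648  0.016 ]
s1 [0.5456 0.1075 0.01  ]
s2 [ 0.5447 -0.0608  0.01  ]
drv [ 0.311 -0.079  0.02 ]
drvtip [0.3402 0.1142 0.01  ]
mug [ 0.8092 -0.2781  0.09  ]
blk [ 0.7867 -0.1087  0.03  ]
A [ 0.6341 -0.0761  0.064 ]
B [0.4649 0.0155 0.064 ]
[[-0.    -0.944  0.33 ]
 [-0.001  0.33   0.944]
 [-1.    -0.    -0.001]] 70.70731617932596
```

Call:
{"method": "apply_moves", "body": {"travel": [[0.8,-1.8,0],[2.4,-5.3,0],[4,-9,0],[5.6,-12.6,0],[7.2,-16.2,0],[8.8,-19.7,0],[10.4,-23.3,0],[12,-26.7,0]], "roll": [0,0,0,0,0,0,0,0], "gripper": [8.8,8.8,8.8,8.8,8.8,8.8,8.8,8.8], "newtons": 30}}

```text
clock: 0.87
tool_pos: [0.3269, 0.3208, 0.2201]
eef_rot: [-0.409, 0.577, 0.409, 0.577]
contact_force: [1.2, 0.7, 0.7]
opening: 0.998
```

Call:
{"method": "apply_moves", "body": {"travel": [[1.6,-3.6,0],[3.2,-7.1,0],[4.8,-10.7,0],[6.4,-14.2,0],[8,-17.8,-1],[9.6,-21.4,-2],[11.2,-25,-4],[12.2,-27.2,-5]], "roll": [0,0,0,0,0,0,0,0], "gripper": [8.8,8.8,8.8,8.8,8.8,8.8,8.8,8.8]}}

```text
clock: 1.53
tool_pos: [0.4492, 0.0471, 0.169]
eef_rot: [-0.408, 0.578, 0.408, 0.577]
contact_force: [0.0, -0.4, 0.8]
opening: 0.999
```

Call:
{"method": "apply_moves", "body": {"travel": [[0.8,-1.7,0],[1.5,-3.3,0],[1.5,-3.3,-3],[1.5,-3.3,-6],[1.5,-3.3,-9],[1.5,-3.3,-11],[1.5,-3.3,-12.4],[1.5,-3.3,-12.4]], "roll": [0,0,0,0,0,0,0,0], "gripper": [8.8,8.8,8.8,8.8,8.8,8.8,8.8,8.8]}}

```text
clock: 2.2
tool_pos: [0.4622, 0.018, 0.0437]
eef_rot: [-0.409, 0.578, 0.41, 0.575]
contact_force: [-0.3, -0.1, 0.2]
opening: 1.001
```

Call:
{"method": "apply_moves", "body": {"travel": [[0,0,0],[0,0,0],[0,0,0],[0,0,0],[0,0,0],[0,0,0],[0,0,0],[0,0,0]], "roll": [0,0,0,0,0,0,0,0], "gripper": [5,5,5,5,5,5,5,5], "newtons": 30}}

```text
clock: 2.87
tool_pos: [0.4636, 0.0179, 0.0462]
eef_rot: [-0.409, 0.577, 0.409, 0.577]
contact_force: [0.3, 0.3, 0.8]
opening: 0.566
```

```bash
python3 - <<'E'
from h import *
import cv2,numpy as np
a=cams.snapshot('wrist')['image'];b=cams.snapshot('top')['image']
cv2.imwrite('pics/w1.png',np.hstack([cv2.resize(a,(400,300)),cv2.resize(b[150:390,200:520],(400,300))])[:,:,::-1])
print(r.get_state()['tool_pos'],r.get_state()['opening'])
E
```

```text
[0.46354982 0.01792571 0.04609934] 0.5670459828501264
```

View pics/w1.png

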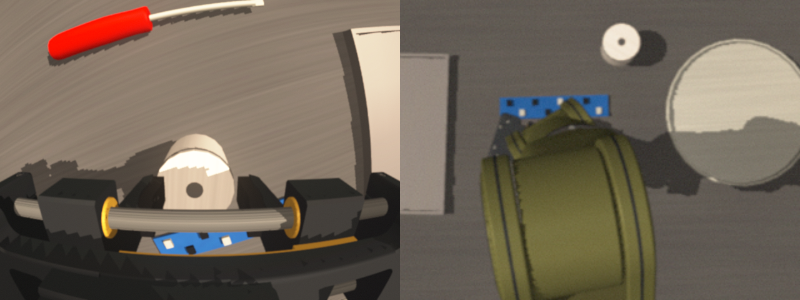

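The left half (wrist view) shows the tin lid between the fingers, centred near (193,190), or about (309,304) at full scale. The opening is 50 mm, so I'm checking how well the tin is centred.

```bash
cat >> h.py <<'E'
def fray(c,u,v,z):
    p=np.array([(u-c['cx'])/c['fx'],(v-c['cy'])/c['fy']]);t=np.hypot(*p)
    d=c['R'].T@np.append(p/t*np.sin(t),np.cos(t));o=-c['R'].T@c['t']
    return (o+d*(z-o[2])/d[2]).round(4)
E
python3 - <<'E'
from h import *
import cv2
c=cams.snapshot('wrist');print(c['fx'],-c['R'].T@c['t'])
print(fray(c,309,304,.064))
cv2.imwrite('pics/w2.png',c['image'][180:430,130:530,::-1].repeat(2,0).repeat(2,1))
E
```

```text
371.64829954431775 [0.40155507 0.0387463  0.21264989]
[0.4634 0.0116 0.064 ]
```

View pics/w2.png

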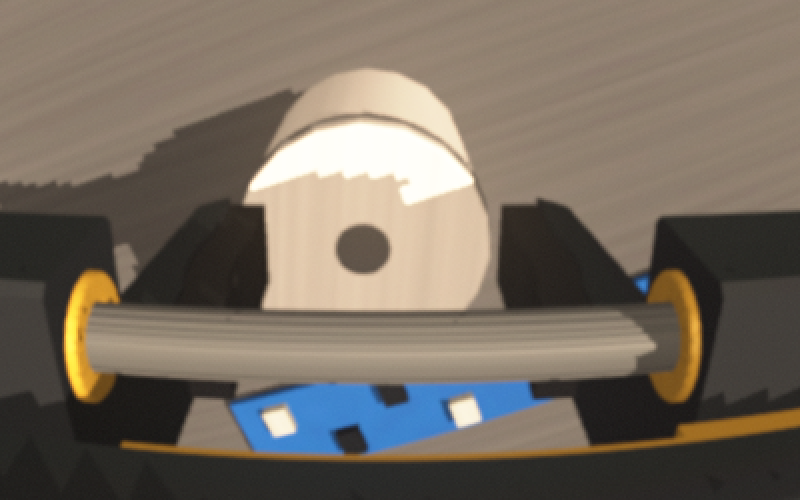

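Call:
{"method": "apply_moves", "body": {"travel": [[0,0,0],[0,0,0],[0,0,0],[0,0,0],[0,0,0],[0,0,0],[0,0,0],[0,0,0]], "roll": [0,0,0,0,0,0,0,0], "gripper": [3,3,3,3,3,3,3,3], "newtons": 30}}

```text
clock: 3.68
tool_pos: [0.4635, 0.0179, 0.046]
eef_rot: [-0.409, 0.577, 0.409, 0.577]
contact_force: [-0.7, -0.3, 0.1]
opening: 0.342
```

```bash
python3 - <<'E'
from h import *
import cv2,numpy as np
c=cams.snapshot('wrist');b=cams.snapshot('scene')['image']
cv2.imwrite('pics/w3.png',np.hstack([c['image'][180:420,160:480],b[100:340,180:500]]).repeat(1,0)[:,:,::-1])
print(r.get_state())
def fproj(X):
    p=c['R']@np.array(X)+c['t'];t=np.arctan2(np.hypot(p[0],p[1]),p[2]);k=t/np.hypot(p[0],p[1])
    return c['fx']*p[0]*k+c['cx'],c['fy']*p[1]*k+c['cy']
print(fproj([.4635,.0179,.046]),fproj([.4635,.0179,.064]))
E
```

```text
{'clock': 3.7833, 'q': array([-0.08607624,  0.81669955, -0.08424476,  2.17447218,  0.3847448 ,
        0.16398822,  0.71010363]), 'qd': array([-1.50490497e-03, -2.22876315e-03,  5.39787631e-04,  3.43544747e-04,
       -1.22245892e-03,  5.96638515e-05, -5.54692961e-04]), 'joint_torque': array([-1.01031270e-03, -4.58149016e+01,  4.05491637e-01, -2.92681977e+00,
       -6.05187030e-03,  6.22601132e-02, -2.00492593e-05]), 'tool_pos': array([0.46351816, 0.01789908, 0.04604   ]), 'eef_rot': array([-0.40910655,  0.57671889,  0.40914317,  0.57673999]), 'contact_force': array([-0.69756198, -0.2308947 ,  0.15745344]), 'moment': array([-0.01322816, -0.00945763, -0.00870144]), 'opening': 0.3405518250604046}
(np.float64(322.48752356216266), np.float64(284.94000615120365)) (np.float64(322.64877512761717), np.float64(299.9941905836005))
```

View pics/w3.png

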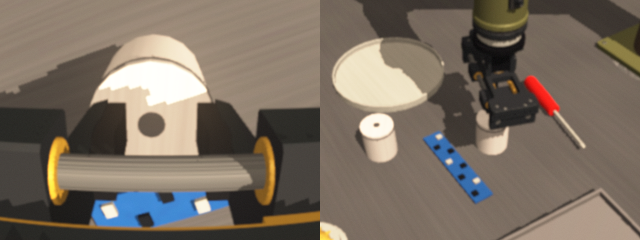

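The wrist view shows the pads closed over the lid instead of around the tin, and the scene view shows the gripper riding high. I'll overlay the reported TCP on a zoomed scene crop to check the height.

```bash
python3 - <<'E'
from h import *
import cv2,numpy as np
c=cams.snapshot('scene');K=np.array([[c['fx'],0,c['cx']],[0,c['fy'],c['cy']],[0,0,1]])
im=cv2.resize(c['image'][100:300,260:460,::-1],None,fx=3,fy=3,interpolation=cv2.INTER_CUBIC)
p=r.get_state()['tool_pos'];j=np.array([.33,.944,0])
for z,col in((.032,(0,0,255)),(.066,(0,255,0)),(.096,(255,0,0))):
  for s in(-.015,.015):
    X=np.array([p[0],p[1],z])+s*j;h=K@(c['R']@X+c['t']);u=((h[:2]/h[2])-[260,100])*3
    cv2.circle(im,tuple(int(a) for a in u),4,col,-1)
cv2.imwrite('pics/s4.png',im)
E
```

```text
(no output)
```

View pics/s4.png

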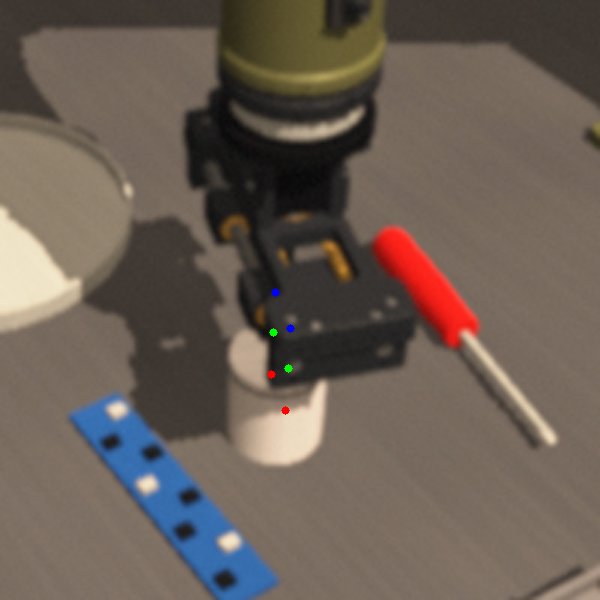

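The pads are hovering at about lid height, roughly 3 cm higher than the TCP reading implies. I'll reopen, centre and go 2.8 cm lower, which still clears the bench even if the reading were right.

Call:
{"method": "apply_moves", "body": {"travel": [[0,0,0.5],[0,0,0.5],[0,-0.4,0.5],[0,-0.4,0.5],[0,-0.4,0.5],[0,-0.4,0.5],[0,-0.4,0.5],[0,-0.4,0.5]], "roll": [0,0,0,0,0,0,0,0], "gripper": [8.8,8.8,8.8,8.8,8.8,8.8,8.8,8.8]}}

```text
clock: 4.5
tool_pos: [0.4635, 0.014, 0.051]
eef_rot: [-0.409, 0.577, 0.409, 0.577]
contact_force: [0.3, -0.9, 0.4]
opening: 0.924
```

Call:
{"method": "apply_moves", "body": {"travel": [[0,0,-0.5],[0,0,-1],[0,0,-1.5],[0,0,-2],[0,0,-2.5],[0,0,-3],[0,0,-3.3],[0,0,-3.3]], "roll": [0,0,0,0,0,0,0,0], "gripper": [8.8,8.8,8.8,8.8,8.8,8.8,8.8,8.8]}}

```text
clock: 5.17
tool_pos: [0.4631, 0.014, 0.0173]
eef_rot: [-0.409, 0.577, 0.409, 0.576]
contact_force: [-0.4, -0.4, -0.4]
opening: 1.0
```

Call:
{"method": "apply_moves", "body": {"travel": [[0,0,0],[0,0,0],[0,0,0],[0,0,0],[0,0,0],[0,0,0],[0,0,0],[0,0,0]], "roll": [0,0,0,0,0,0,0,0], "gripper": [4.5,4.5,4.5,4.5,4.5,4.5,4.5,4.5], "newtons": 30}}

```text
clock: 5.83
tool_pos: [0.4636, 0.0139, 0.0182]
eef_rot: [-0.409, 0.577, 0.409, 0.577]
contact_force: [-0.0, 0.4, 2.4]
opening: 0.621
```

The fingers stopped on the tin at about 55 mm. Now lifting to weigh it.

Call:
{"method": "apply_moves", "body": {"travel": [[0,0,0],[0,0,0.5],[0,0,1.5],[0,0,3],[0,0,4.5],[0,0,5.5],[0,0,6],[0,0,6]], "roll": [0,0,0,0,0,0,0,0], "gripper": [4.5,4.5,4.5,4.5,4.5,4.5,4.5,4.5]}}

```text
clock: 6.5
tool_pos: [0.464, 0.0139, 0.079]
eef_rot: [-0.409, 0.576, 0.409, 0.577]
contact_force: [-0.4, 0.1, -1.3]
opening: 0.621
```

```bash
python3 - <<'E'
from h import *
import cv2,numpy as np
f=[]
for i in range(6): b=cams.snapshot('scene'); s=r.get_state(); f.append(s['contact_force'])
print(np.round(f,2),s['tool_pos'],s['opening'],s['clock'],s['joint_torque'].round(2))
w=cams.snapshot('wrist')['image']
cv2.imwrite('pics/w5.png',np.hstack([cv2.resize(b['image'][60:360,160:560],None,fx=1,fy=1),w[150:450,120:520]])[:,:,::-1])
E
```

```text
[[-0.18  0.06 -0.96]
 [-0.41 -0.5  -0.3 ]
 [-0.32 -0.67 -1.69]
 [-0.28  0.1  -0.72]
 [ 0.96  0.61 -0.79]
 [-0.01  0.37 -1.15]] [0.46310805 0.01392413 0.07744732] 0.618509347198254 6.8 [ 4.000e-02 -4.535e+01 -2.100e-01 -4.600e+00 -1.000e-02  6.000e-02
 -0.000e+00]
```

View pics/w5.png

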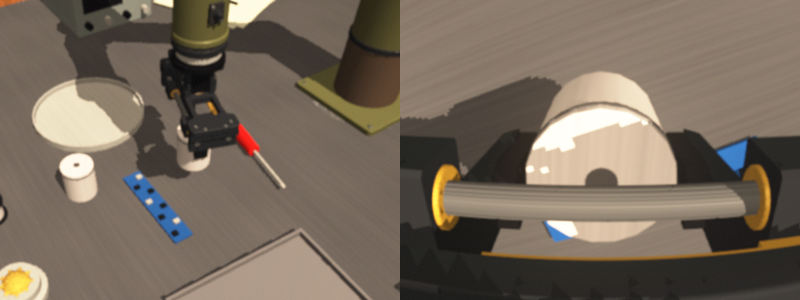

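Tin B is held and lifted in both views. The mean vertical force is about -1 N, or roughly 0.1 kg, so it is empty and goes in the dish at (0.478, -0.265), which leaves room beside it.

Call:
{"method": "apply_moves", "body": {"travel": [[0,-1,0],[0.2,-3,0],[0.4,-6,0],[0.6,-9,0],[0.8,-12,0],[1,-15,0],[1.1,-18,0],[1.2,-21,0]], "roll": [0,0,0,0,0,0,0,0], "gripper": [4.5,4.5,4.5,4.5,4.5,4.5,4.5,4.5]}}

```text
clock: 7.52
tool_pos: [0.4747, -0.1986, 0.0778]
eef_rot: [-0.409, 0.577, 0.409, 0.577]
contact_force: [-0.2, -0.3, -1.5]
opening: 0.625
```

Call:
{"method": "apply_moves", "body": {"travel": [[0.1,-3,0],[0.2,-5,0],[0.2,-6.4,0],[0.2,-6.9,0],[0.2,-6.9,-1],[0.2,-6.9,-2.2],[0.2,-6.9,-3.2],[0.2,-6.9,-3.8]], "roll": [0,0,0,0,0,0,0,0], "gripper": [4.5,4.5,4.5,4.5,4.5,4.5,4.5,4.5]}}

```text
clock: 8.18
tool_pos: [0.4768, -0.2633, 0.0384]
eef_rot: [-0.409, 0.577, 0.411, 0.576]
contact_force: [-0.0, -0.4, -1.2]
opening: 0.622
```

Call:
{"method": "apply_moves", "body": {"travel": [[0,0,-0.4],[0,0,-0.8],[0,0,-1.1],[0,0,-1.3],[0,0,-1.5],[0,0,-1.6],[0,0,-1.6],[0,0,-1.6]], "roll": [0,0,0,0,0,0,0,0], "gripper": [4.5,4.5,4.5,4.5,4.5,4.5,4.5,4.5]}}

```text
clock: 8.85
tool_pos: [0.4776, -0.2652, 0.0242]
eef_rot: [-0.409, 0.577, 0.409, 0.577]
contact_force: [0.2, 0.1, -0.5]
opening: 0.616
```

Call:
{"method": "apply_moves", "body": {"travel": [[0,0,-0.1],[0,0,-0.1],[0,0,-0.1],[0,0,-0.1],[0,0,-0.1],[0,0,-0.1],[0,0,-0.1],[0,0,-0.1]], "roll": [0,0,0,0,0,0,0,0], "gripper": [4.5,4.5,8.8,8.8,8.8,8.8,8.8,8.8]}}

```text
clock: 9.52
tool_pos: [0.4776, -0.2651, 0.0231]
eef_rot: [-0.409, 0.577, 0.409, 0.577]
contact_force: [0.1, -0.7, -0.9]
opening: 0.995
```

Call:
{"method": "apply_moves", "body": {"travel": [[0,0,0],[0,0,0.5],[0,0,1.5],[0,0,3],[0,0,5],[0,0,8],[0,0,10],[0,0,11]], "roll": [0,0,0,0,0,0,0,0], "gripper": [8.8,8.8,8.8,8.8,8.8,8.8,8.8,8.8]}}

```text
clock: 10.18
tool_pos: [0.4789, -0.2656, 0.1364]
eef_rot: [-0.41, 0.576, 0.408, 0.578]
contact_force: [-0.4, 0.0, 1.1]
opening: 0.998
```

Call:
{"method": "apply_moves", "body": {"travel": [[1,1.2,0],[3.2,3.8,0],[5.6,6.6,0],[8,9.5,0],[10.4,12.4,0],[12.8,15.2,0],[14.8,17.6,0],[15.7,18.7,0]], "roll": [0,0,0,0,0,0,0,0], "gripper": [8.8,8.8,8.8,8.8,8.8,8.8,8.8,8.8]}}

```text
clock: 10.85
tool_pos: [0.6371, -0.0722, 0.1334]
eef_rot: [-0.41, 0.574, 0.411, 0.577]
contact_force: [0.7, -0.0, 0.5]
opening: 0.999
```

```bash
python3 - <<'E'
from h import *
import cv2,numpy as np
c=cams.snapshot('wrist');b=cams.snapshot('scene')['image'];print(r.get_state()['tool_pos'])
cv2.imwrite('pics/w6.png',np.hstack([c['image'][80:480,120:520],b[80:480,60:460]])[:,:,::-1])
import pickle;pickle.dump(c,open('w6.pkl','wb'))
E
```

```text
[ 0.63556944 -0.07457148  0.13297002]
```

View pics/w6.png

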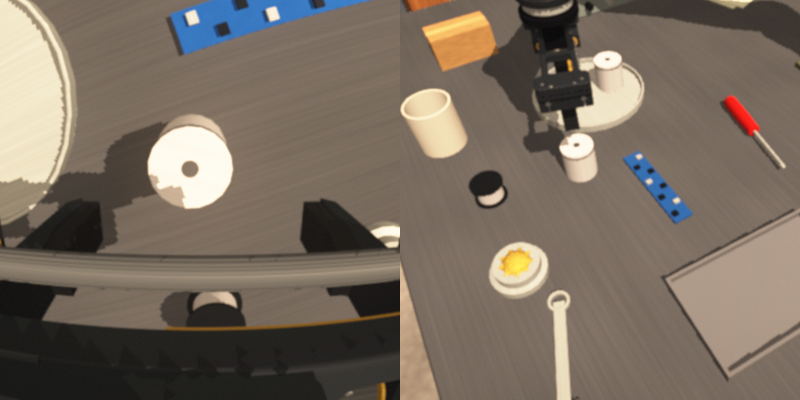

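Tin B stands upright in the dish. Lid A is at wrist pixel (310,248) and roughly centred between the fingers, so I'm descending.

```bash
python3 -c "
from h import *;import pickle
print(fray(pickle.load(open('w6.pkl','rb')),310,248,.064))"
```

```text
[ 0.6356 -0.0797  0.064 ]
```

Call:
{"method": "apply_moves", "body": {"travel": [[0,-0.2,-1],[0,-0.2,-3],[0,-0.2,-5],[0,-0.2,-7],[0,-0.2,-8.5],[0,-0.2,-10],[0,-0.2,-11],[0,-0.2,-11.5]], "roll": [0,0,0,0,0,0,0,0], "gripper": [8.8,8.8,8.8,8.8,8.8,8.8,8.8,8.8]}}

```text
clock: 11.62
tool_pos: [0.6319, -0.0832, 0.016]
eef_rot: [-0.408, 0.579, 0.409, 0.576]
contact_force: [-0.1, 0.2, 0.7]
opening: 0.997
```

Call:
{"method": "apply_moves", "body": {"travel": [[0,0,0],[0,0,0],[0,0,0],[0,0,0],[0,0,0],[0,0,0],[0,0,0],[0,0,0]], "roll": [0,0,0,0,0,0,0,0], "gripper": [4.5,4.5,4.5,4.5,4.5,4.5,4.5,4.5], "newtons": 40}}

```text
clock: 12.28
tool_pos: [0.6353, -0.0798, 0.0188]
eef_rot: [-0.409, 0.576, 0.409, 0.577]
contact_force: [0.0, 0.8, 4.4]
opening: 0.616
```

Call:
{"method": "apply_moves", "body": {"travel": [[0,0,0],[0,0,0.5],[0,0,1.5],[0,0,3],[0,0,4.5],[0,0,5.5],[0,0,6],[0,0,6]], "roll": [0,0,0,0,0,0,0,0], "gripper": [4.5,4.5,4.5,4.5,4.5,4.5,4.5,4.5]}}

```text
clock: 12.95
tool_pos: [0.6349, -0.0803, 0.0791]
eef_rot: [-0.409, 0.576, 0.409, 0.577]
contact_force: [-0.3, 0.8, -5.9]
opening: 0.617
```

```bash
python3 - <<'E'
from h import *
f=[]
for i in range(6): b=cams.snapshot('scene'); s=r.get_state(); f.append(s['contact_force'][2])
print(np.round(f,2),s['tool_pos'],s['opening'],s['clock'])
E
```

```text
[-5.97 -6.36 -5.63 -5.6  -5.58 -5.3 ] [ 0.63386786 -0.08007437  0.0771769 ] 0.6199590941659971 13.25
```

At about -5.7 N (0.58 kg), tin A is full and goes in the tray.

Call:
{"method": "apply_moves", "body": {"travel": [[-0.3,1,0],[-1,3,0],[-2,5.8,0],[-3,8.6,0],[-4,11.4,0],[-5,14.2,0],[-6,17,0],[-7,19.8,0]], "roll": [0,0,0,0,0,0,0,0], "gripper": [4.5,4.5,4.5,4.5,4.5,4.5,4.5,4.5]}}

```text
clock: 13.92
tool_pos: [0.5634, 0.1203, 0.078]
eef_rot: [-0.409, 0.576, 0.41, 0.577]
contact_force: [0.5, 0.1, -5.4]
opening: 0.613
```

Call:
{"method": "apply_moves", "body": {"travel": [[-1,2.8,0],[-2,5.6,0],[-3,8.4,0],[-4,11.2,0],[-4.8,13.4,0],[-5.2,14.7,0],[-5.3,15.1,0],[-5.3,15.1,0]], "roll": [0,0,0,0,0,0,0,0], "gripper": [4.5,4.5,4.5,4.5,4.5,4.5,4.5,4.5]}}

```text
clock: 14.58
tool_pos: [0.5111, 0.27, 0.078]
eef_rot: [-0.41, 0.576, 0.41, 0.576]
contact_force: [-0.8, -0.4, -5.9]
opening: 0.615
```

Call:
{"method": "apply_moves", "body": {"travel": [[0,0,-1],[0,0,-2.2],[0,0,-3.2],[0,0,-4],[0,0,-4.5],[0,0,-4.9],[0,0,-5.2],[0,0,-5.2]], "roll": [0,0,0,0,0,0,0,0], "gripper": [4.5,4.5,4.5,4.5,4.5,4.5,4.5,4.5]}}

```text
clock: 15.25
tool_pos: [0.5113, 0.2688, 0.0255]
eef_rot: [-0.409, 0.577, 0.409, 0.577]
contact_force: [0.1, 0.8, -5.1]
opening: 0.615
```

Call:
{"method": "apply_moves", "body": {"travel": [[0,0,-0.1],[0,0,-0.15],[0,0,-0.2],[0,0,-0.2],[0,0,-0.2],[0,0,-0.2],[0,0,-0.2],[0,0,-0.2]], "roll": [0,0,0,0,0,0,0,0], "gripper": [4.5,4.5,4.5,4.5,4.5,4.5,4.5,4.5]}}

```text
clock: 15.92
tool_pos: [0.5115, 0.2689, 0.0241]
eef_rot: [-0.409, 0.577, 0.409, 0.577]
contact_force: [0.2, -0.2, -5.6]
opening: 0.619
```

Call:
{"method": "apply_moves", "body": {"travel": [[0,0,0],[0,0,0],[0,0,0],[0,0,0],[0,0,0],[0,0,0],[0,0,0],[0,0,0]], "roll": [0,0,0,0,0,0,0,0], "gripper": [8.8,8.8,8.8,8.8,8.8,8.8,8.8,8.8]}}

```text
clock: 16.58
tool_pos: [0.5115, 0.2689, 0.0241]
eef_rot: [-0.409, 0.577, 0.409, 0.577]
contact_force: [0.1, 0.8, -1.0]
opening: 0.998
```

Call:
{"method": "apply_moves", "body": {"travel": [[0,0,0.3],[0,0,1],[0,0,2.5],[0,0,5],[0,0,8],[0,0,11],[0,0,14],[0,0,15]], "roll": [0,0,0,0,0,0,0,0], "gripper": [8.8,8.8,8.8,8.8,8.8,8.8,8.8,8.8]}}

```text
clock: 17.25
tool_pos: [0.5134, 0.2702, 0.1789]
eef_rot: [-0.409, 0.574, 0.409, 0.579]
contact_force: [0.6, 0.6, -0.5]
opening: 0.998
```

Call:
{"method": "apply_moves", "body": {"travel": [[0,0,2],[0,0,2],[0,0,2],[0,0,2],[0,0,2],[0,0,2],[0,0,2],[0,0,2]], "roll": [0,0,0,0,0,0,0,0], "gripper": [8.8,8.8,8.8,8.8,8.8,8.8,8.8,8.8]}}

```text
clock: 17.92
tool_pos: [0.5112, 0.2688, 0.1934]
eef_rot: [-0.409, 0.577, 0.409, 0.576]
contact_force: [0.7, 0.2, -0.0]
opening: 0.998
```

```bash
python3 - <<'E'
from h import *
import cv2,numpy as np
c=cams.snapshot('wrist')['image'];b=cams.snapshot('scene')['image'];print(r.get_state()['tool_pos'])
cv2.imwrite('pics/w7.png',np.hstack([cv2.resize(c,(320,240)),cv2.resize(b,(480,360))[:240]]if 0 else [c[40:440,120:500],b[60:460,160:580]])[:,:,::-1])
E
```

```text
[0.51143604 0.26888715 0.19371313]
```

View pics/w7.png

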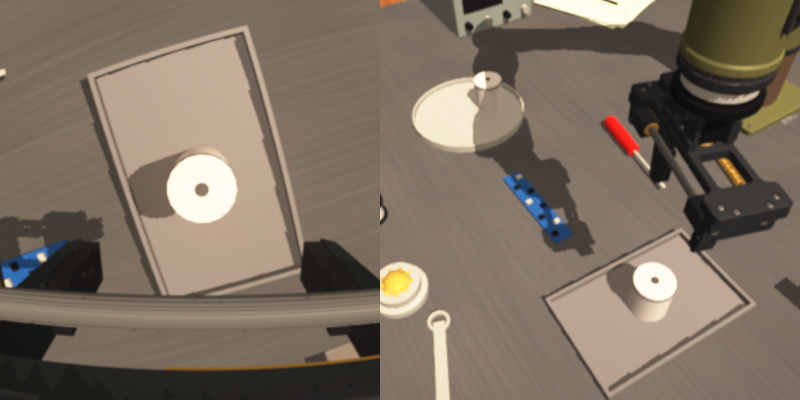

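The full tin stands upright mid-tray (lid at (202,190) in the wrist half). The empty one stands upright in the dish ((487,90) in the scene half), and the gripper is clear of both.

```bash
python3 -c "
from plant import r
print(r.finish_job())"
```

```text
the job is handed in; nothing more can be done
None
```

Both tins are sorted, and I handed the job in at about 18 s.

| Tin | Start position (x, y) | Lift force | Mass | Result | Placed in |
|---|---|---|---|---|---|
| Nearer | (0.464, 0.014) | about -1 N | about 0.1 kg | empty | dish |
| Farther | (0.635, -0.079) | about -5.7 N | about 0.58 kg | full | tray |

- **Final check:** the last wrist and scene pictures show the full tin upright in the middle of the tray and the empty one upright in the dish. The gripper was open and well clear of both.
- **Disagreement:** the reported tool height looked about 3 cm lower than the real fingertips. The first grasp at the reading-based height closed on nothing, just above the lid of the nearer tin. I grasped about 3 cm lower by the reading, and both grips then held. I judged each placing height from the change since its grasp, and did not find the cause of the offset.
- **Release:** the tray tin's weight was still on the gripper when I let go, so it dropped about a millimetre and stayed upright.

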